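# Show the punched mark to the inspection camera with a hand mirror

## Task

Push the small brass case square and flush into the fence corner of the inspection plate, the wall with the punched mark still facing out. Then take the inspection mirror off its rest by the handle, keep your fingers off its head, and hold it in front of the marked wall, on the camera's line of view and with the glass about 50 mm from the mark, angled so that the camera sees the mark in the middle of the glass. Finish holding the mirror still there, touching nothing but the hand, and leave the other things on the bench as they are.

Things in the scene. Friction and masses are not known exactly. Their poses are not given: they have to be found in the camera images.
- station: Fixed inspection station: steel plate 300 x 230 x 12 mm with two fence bars (14 mm thick, 26 mm high) on it. Origin: centre of the plate's underside; x away from the robot, y left, z up. Back fence: inner face x = 20, y -72 to 54 mm; side fence: inner face y = 40, x -20 to 20 mm. Pole (18 mm, 377 mm high) at x = 128, y = 90; its arm, 296 mm above the bench, carries the camera.
- corner (a point): Inner corner of the two fences, on the plate's top (12 mm above the bench), at x = 20, y = 40 mm of the station; axes as the station's. The case is stopped towards +x by the back fence and towards +y by the side fence.
- case: The work: a loose lidded brass case, 46 (x) x 64 (y) x 38 mm high, 0.2 to 0.45 kg, standing on the plate a few centimetres short of both fences and somewhat turned. Origin: centre of its underside; -x is the marked front wall. Home, its axes agree with the station's.
- case_corner (a point): The case's lower back left corner (its x = +23, y = +32 mm, underside): it meets corner when the case is home.
- mark (a point): The punched mark: a dark 11 mm round with a small ring, in the middle of the case's front wall (case x = -23, y = 0 mm), 20 mm above the case's underside, hidden from the camera's direct view. With the case home it is at x = -26, y = 8, z = 32 mm of the station.
- lens (a point): Centre of the camera lens's front, fixed at x = 119, y = 8, z = 259 mm of the station; its z is the camera's line of view, out of the lens, sloping 48 degrees down over the fences towards the station's -x. It passes through x = -75, y = 8, z = 43 mm of the station: the best place for the glass, 290 mm from the lens, 50 mm from the mark. Camera: 44 mm across, 150 mm long behind the lens.
- sight (a point): An imaginary point in the air, fixed at x = -5, y = 8, z = 65 mm of the station, on the straight line from mark (case home) to lens, 40 mm from the mark: it divides it 50 : 290, as the glass's distances. A glass at its best place shows the mark in its middle to the camera when its z axis points through this point (18 degrees above level, towards the station's +x).
- mirror: Loose inspection mirror, 0.11 kg, 220 mm long, level in its rest. Origin: middle of the black grip sleeve (14 x 14 mm square, 56 mm long), on the handle's axis, 50 mm above the bench; x along the handle to the head, z up. Handle 10 mm square, x = -82 to 58 mm; then a 6 mm rod to the swivel at x = 114 mm. Centre of mass about 17 mm headwards. Grip the sleeve along y from above, about 30 N.
- glass (a point): Centre of the mirror's glass (42 x 38 mm), 10 mm in front of the swivel, about 122 mm from the mirror's origin. z: square to the glass, out of the reflecting side; y: the mirror's y. In the rest it faces forward and up: z rises 28 to 46 degrees above the handle's direction, different each time. The swivel is stiff and keeps its angle unless the head is pushed.
- mirror_head: The mirror's swivelling head: a steel backing plate 46 x 42 x 3 mm with the glass in front, at the far end of the mirror. Origin: on the swivel pin, 10 mm behind glass, axes as glass.
- rest: Fixed wooden tool rest: base 110 x 56 x 10 mm, two notched uprights (12 mm thick, 36 mm wide, 53 mm high) at x = +-42 mm carrying the handle's underside 45 mm above the bench in notches 14 mm wide, open upward; between them the sleeve is free for the fingers. Origin: centre of its underside; x along the handle.
- hammer: Bystander: goldsmith's hammer, 230 mm long, lying on the bench. Origin: underside.
- glue: Bystander: small white glue bottle, 28 mm across, 85 mm tall. Origin: underside.
- doming_block: Bystander: 45 mm steel cube with round dimples in its faces. Origin: underside.
- ring_clamp: Bystander: wooden ring clamp with a brass band, 105 x 30 mm, 22 mm high. Origin: underside.
- file: Bystander: needle file with a wooden handle, 150 mm long, lying between the tool rest and the inspection plate. Origin: underside.
- tin: Bystander: round metal tin, 52 mm across, 34 mm high. Origin: underside.
- mandrel: Bystander: tapered steel ring mandrel with a wooden handle, 300 mm long, lying down. Origin: underside.
Things that resemble listed ones, but are neither listed nor needed, are in the scene too. Of the things like the case, leave any that is blue or orange; of the rest the larger one is meant.

How it is judged:
On the way, in this order (a step that is already met when the one before it is completed fails the run):
1. the case is square and flush in the fence corner, mark facing out (x of case_corner in the frame of corner between -0.003 and 0.003 m and y of case_corner in the frame of corner between -0.003 and 0.003 m and z of case_corner in the frame of corner between -0.003 and 0.003 m and angle between the x axis of case and the x axis of station, either way round below 0.035 rad and x of mark in the frame of corner below -0.04 m), for 0.2 s.
2. the mirror is lifted off its rest in the fingers (contact force between the fingers and mirror above 2 N and contact force between mirror and rest below 0.1 N and height (world z) of mirror above 0.07 m), for 0.2 s.
At the end, for the whole second after the job is handed in: Case corner within 3 mm of the fence corner, square within 2 degrees, mark out. Mirror still, held only by the fingers, grip over 45 mm up; glass within 15 mm of the line of view, 37-64 mm from the mark, facing it and the lens; its normal passes sight within 12 mm (glass x, y). All at rest (all of step 1 and x of sight in the frame of glass between -0.012 and 0.012 m and y of sight in the frame of glass between -0.012 and 0.012 m and x of glass in the frame of lens between -0.015 and 0.015 m and y of glass in the frame of lens between -0.015 and 0.015 m and distance between glass and mark between 0.037 and 0.064 m and z of mark in the frame of glass above 0.02 m and z of lens in the frame of glass above 0.15 m and contact force between the fingers and mirror above 2 N and height (world z) of mirror above 0.045 m and contact force between mirror and rest below 0.2 N and contact force between mirror and station below 0.2 N and contact force between mirror and case below 0.2 N and contact force between mirror and hammer below 0.2 N and contact force between mirror and glue below 0.2 N and contact force between mirror and doming_block below 0.2 N and contact force between mirror and ring_clamp below 0.2 N and contact force between mirror and file below 0.2 N and contact force between mirror and tin below 0.2 N and contact force between mirror and mandrel below 0.2 N and linear speed of mirror below 0.02 m/s and angular speed of mirror below 0.15 rad/s and linear speed of case below 0.01 m/s); the arm keeps its last pose, push and grip.
It fails at once if a bystander is shifted by more than 20 mm (distance of any of hammer, glue, doming_block, ring_clamp, file, tin, mandrel from where it was at the start of the episode above 0.02 m).
It fails at once if the fingers touch the glass or its head (contact force between the fingers and mirror_head above 0.5 N).
It also fails if it takes over 70 s, if anything falls off the work surface, if the arm or the gripper's body presses on something with over 40 N, if the wrist force passes 120 N, or if a joint passes its speed limit or range.

## Robot

A 6-joint arm with a two-finger parallel gripper is mounted at the origin on the work surface. World frame = base frame: x ahead of the robot, y to its left, z up, the work surface at z = 0. Lengths are in m, angles in rad, forces in N, time in s.
With the tool pointing down it reaches from about 0.35 to 0.85 m from the base axis. Payload 8.1 kg.
Tool frame: the origin (TCP) lies on the centre line of the jaws, within the pads' length; the fingertips stand 22 mm ahead of it and the grasp point (between the pads) lies 3 mm ahead of it; z points along the fingers, y is the line along which they close (so a half turn about z gives the same grasp; the last joint's range is limited). The gripper opens to 85 mm and grips with 20 to 120 N. Pads are 22 mm wide; open, the fingers measure 114 mm over their backs; the gripper's body (76 mm by 85 mm) begins 54 mm behind the grasp point. The pads swing forward as they close: fully open they stand 13 mm farther back than shut.
Start: joints at [-1.215, 0.13, 1.488, -0, 1.523, -0.085], TCP at [0.256, -0.543, 0.253] pointing down, gripper open.
Joint ranges: [-2.96, 2.96], [-0.89, 2.26], [0.02, 2.5], [-1.34, 4.48], [0, 2.73], [-2.66, 2.66]. Speed limits (rad/s): [2.39, 2.39, 2.79, 3.14, 3.14, 3.14].

## Interface

Orientations are given as a rotation vector (axis times angle).
In Python, from bench import ctrl, jaws, monitor, read_camera, camera_info, job_done gives the robot as it stands. The module is installed in compiled form; this text tells all that it offers. Calls block until the motion is done:
- ctrl.movep(position, orientation): joint-space move of the TCP to a pose.
- ctrl.move_straight(position, v=0.15, rotation=None): straight line of the TCP; rotation=None keeps the orientation; v is the mean speed in m/s.
- ctrl.set_joints(angles): joint-space move.
- jaws.command_gripper(opening, force=None): finger opening in m; force is the grip in N (None keeps the last); returns when the fingers have stopped.
- ctrl.hold(seconds).
- ctrl.solve_ik(position, orientation): joint angles nearest the present ones, or None.
- monitor.sense(): the state.
- read_camera(name): name is "scene" or "top"; returns (picture, depth): 480x640x3 uint8, blue, green, red; 480x640 float32, m along the optical axis (not along the pixel's ray), 0 where there is no reading.
- camera_info(name): a dict with "fx", "fy", "cx", "cy" (pixels), "eye" and "attitude" of the camera in the world. Camera axes: x right, y down, z forward; pixel columns grow to the right and rows downward; lengths in m; the calibration is good to about 2 mm. A picture is of the moment at which its call begins. camera_info takes no time and is no camera call.
A pose or a line that the arm cannot do raises ctrl.Unreachable and nothing moves.
- job_done(): hands the job in; it is judged then, once.
The state is a dict: "time_s": time; "q": joint angles; "qd": joint speeds; "tau": joint torques, N m; "ee_pos": TCP position; "tool_rot": TCP orientation; "wrist_force": force on the tool from outside, world axes, zero at the start; "moment": the same for the moment, N m; "gripper_width": finger opening in m; "finger_force": force on a finger pad.
Only numpy, scipy, OpenCV 4.12 (cv2) and the standard library are available. Lean on these libraries where they do the work, as an engineer would, in place of code of your own. Each camera call takes 0.05 s, during which the arm holds its last target. There are 200 camera calls.

## Working session

There is one attempt and no reset: what is moved stays moved. The work goes in short steps, each a Python script; the robot and the scene stay as the last script left them, time stands still between calls to the robot, and variables do not carry over. Pictures are saved under pics/ and viewed, at most 10 in all, crops included, and the job is handed in when it is done.

```bash
mkdir -p pics; ls; python3 - <<'E'
from bench import *
import cv2,numpy as np
for n in("scene","top"):
    p,d=read_camera(n);cv2.imwrite(f"pics/{n}0.png",p);np.save(f"{n}0.npy",d);print(n,camera_info(n))
print(monitor.sense())
E
```

```text
pics
scene {'fx': 460.7292743115351, 'fy': 460.7292743115351, 'cx': 318.18025941975, 'cy': 232.1751651371311, 'eye': array([ 1.26850358, -0.19046522,  0.74624139]), 'attitude': array([-1.85586693, -1.32424039,  0.65184992])}
top {'fx': 522.4911174074674, 'fy': 522.4911174074674, 'cx': 324.4284434085069, 'cy': 242.62445841461073, 'eye': array([0.44936447, 0.06861618, 1.26191136]), 'attitude': array([-2.16092545,  2.18479807, -0.08912471])}
{'time_s': 0.1, 'q': array([-1.21541438e+00,  1.31087219e-01,  1.48916068e+00,  3.91758799e-05,
        1.52299766e+00, -8.54102435e-02]), 'qd': array([-1.20954330e-03, -1.46722651e-03, -6.41969225e-05, -1.06158081e-03,
        3.64755169e-05, -9.09135609e-04]), 'tau': array([ 1.42839766e-03, -5.70950961e+01, -5.01941586e+01, -1.18522171e-04,
        8.22674629e-03, -1.38829118e-04]), 'ee_pos': array([ 0.25586298, -0.5422114 ,  0.25235368]), 'tool_rot': array([-3.06399770e+00, -6.86440769e-01,  2.88355960e-04]), 'wrist_force': array([0.22339636, 0.21339854, 0.37164964]), 'moment': array([-0.02473084, -0.01751414, -0.0225249 ]), 'finger_force': 0.0, 'gripper_width': 0.08579619457717436}
```

View pics/top0.png

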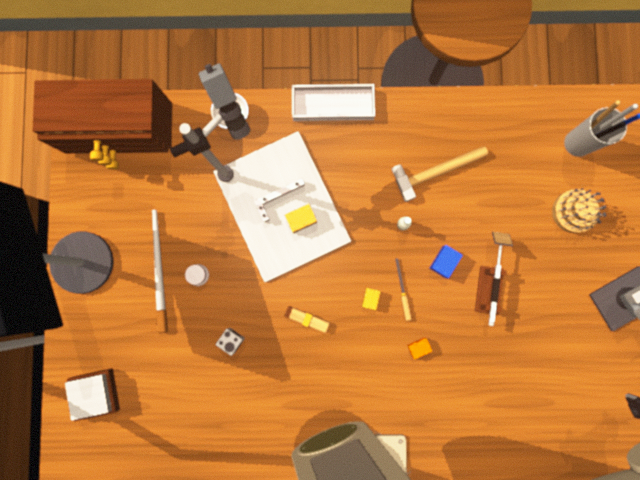

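View pics/scene0.png

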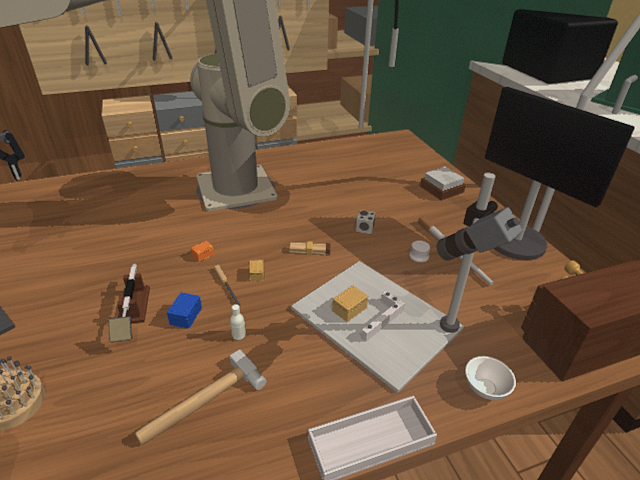

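Top view: candidates for the case are the brass box on the plate (301,218), a smaller brass box (371,299), a blue one (446,262) and an orange one (420,349). The description picks the brass box on the plate. The mirror lies at (495,290) with its head at (502,238). I'll measure these and check the choice in a crop.

```bash
cat > h.py <<'E'
from bench import *
import cv2,numpy as np
from scipy.spatial.transform import Rotation as R
def ray(n,uv):
    c=camera_info(n);uv=np.atleast_2d(uv).astype(float)
    d=np.c_[(uv[:,0]-c["cx"])/c["fx"],(uv[:,1]-c["cy"])/c["fy"],np.ones(len(uv))]
    return c["eye"],R.from_rotvec(c["attitude"]).apply(d)
def onplane(n,uv,z):
    e,d=ray(n,uv);return e+d*((z-e[2])/d[:,2])[:,None]
def cloud(n,dep):
    v,u=np.mgrid[:480,:640];e,d=ray(n,np.c_[u.ravel(),v.ravel()])
    return (e+d*dep.reshape(-1,1)).reshape(480,640,3)
def big(m,box):
    k=np.zeros_like(m);x0,y0,x1,y1=box;k[y0:y1,x0:x1]=m[y0:y1,x0:x1]
    c,_=cv2.findContours(k,cv2.RETR_EXTERNAL,cv2.CHAIN_APPROX_NONE);return max(c,key=cv2.contourArea)
def rect(n,c,z):
    w=onplane(n,c[:,0,:],z);r=cv2.minAreaRect((w[:,:2]*1000).astype(np.float32));return r
E
python3 - <<'E'
from h import *
p=cv2.imread("pics/top0.png");d=np.load("top0.npy");h=cv2.cvtColor(p,cv2.COLOR_BGR2HSV)
P=cloud("top",d)
brass=cv2.inRange(h,(24,150,120),(34,255,255))
for b in((270,190,330,250),(350,280,390,320)):
    c=big(brass,b);print("brass",rect("top",c,.05),cv2.boxRect if 0 else cv2.boundingRect(c))
plate=cv2.inRange(h,(0,0,110),(180,70,255))
plate=cv2.morphologyEx(plate,cv2.MORPH_CLOSE,np.ones((9,9)))
c=big(plate,(200,125,360,290));r=rect("top",c,.012);print("plate",r,cv2.contourArea(c));
for v,u in((218,301),(182,290),(206,264),(255,280),(290,494),(318,492),(262,499),(240,502)):print((u,v),P[v,u].round(4))
# heights around mirror
m=(P[...,2]>.035)&(P[...,2]<.09);m[:,:470]=0;m[:,525:]=0;m[:225]=0;m[335:]=0
q=P[m];print(len(q));ys=np.argwhere(m)
for a in range(225,335,4):
    k=m[a];
    if k.any(): print(a,np.where(k)[0][[0,-1]],P[a][k].mean(0).round(4))
t=cv2.resize(p[130:340,210:410],None,fx=3.5,fy=2.8) if 0 else cv2.resize(p[120:290,205:405],None,fx=3,fy=3)
t2=cv2.resize(p[225:335,465:530],None,fx=3,fy=3,interpolation=cv2.INTER_CUBIC)
o=np.zeros((510,800,3),np.uint8);o[:,:600]=t;o[:330,600:795]=t2;cv2.imwrite("pics/c1.png",o)
E
```

```text
brass ((617.1397705078125, 131.7957763671875), (41.85239028930664, 59.817203521728516), 22.712533950805664) (286, 205, 30, 26)
brass ((426.6681823730469, -29.627517700195312), (29.93874168395996, 43.24892044067383), 76.311767578125) (363, 289, 17, 20)
plate ((674.9960327148438, 191.6746368408203), (352.5240478515625, 233.3139190673828), 24.874828338623047) 11610.0
(301, 218) [0.6151 0.1301 0.053 ]
(290, 182) [0.7094 0.1584 0.011 ]
(264, 206) [0.6508 0.2214 0.0133]
(280, 255) [0.5318 0.1831 0.0129]
(494, 290) [ 0.4431 -0.3118  0.0556]
(492, 318) [ 0.3796 -0.304   0.0577]
(499, 262) [ 0.5074 -0.327   0.052 ]
(502, 240) [ 0.5572 -0.3317  0.0649]
803
233 [492 506] [ 0.5756 -0.3323  0.0441]
237 [493 510] [ 0.5651 -0.3342  0.0548]
241 [494 511] [ 0.5548 -0.3322  0.0664]
245 [499 512] [ 0.5455 -0.3406  0.066 ]
249 [499 501] [ 0.5375 -0.3305  0.0519]
253 [498 500] [ 0.5283 -0.3279  0.0517]
257 [498 500] [ 0.5188 -0.3263  0.0553]
261 [498 499] [ 0.5098 -0.3262  0.0512]
265 [496 500] [ 0.5004 -0.3234  0.0551]
269 [488 500] [ 0.4914 -0.3149  0.0515]
273 [488 505] [ 0.482  -0.3197  0.0536]
277 [494 499] [ 0.4728 -0.3195  0.0531]
281 [493 500] [ 0.4636 -0.318   0.0566]
285 [492 499] [ 0.4545 -0.3159  0.0549]
289 [491 498] [ 0.4454 -0.3134  0.0544]
293 [491 498] [ 0.4362 -0.3137  0.0548]
297 [491 497] [ 0.4272 -0.3108  0.0567]
301 [491 497] [ 0.418  -0.3106  0.0562]
305 [484 495] [ 0.409  -0.3008  0.0535]
309 [483 501] [ 0.3998 -0.3065  0.0523]
313 [490 494] [ 0.3908 -0.3056  0.0542]
317 [489 494] [ 0.3816 -0.3044  0.0532]
321 [489 494] [ 0.3726 -0.3041  0.0529]
325 [490 493] [ 0.3635 -0.3037  0.0533]
```

View pics/c1.png

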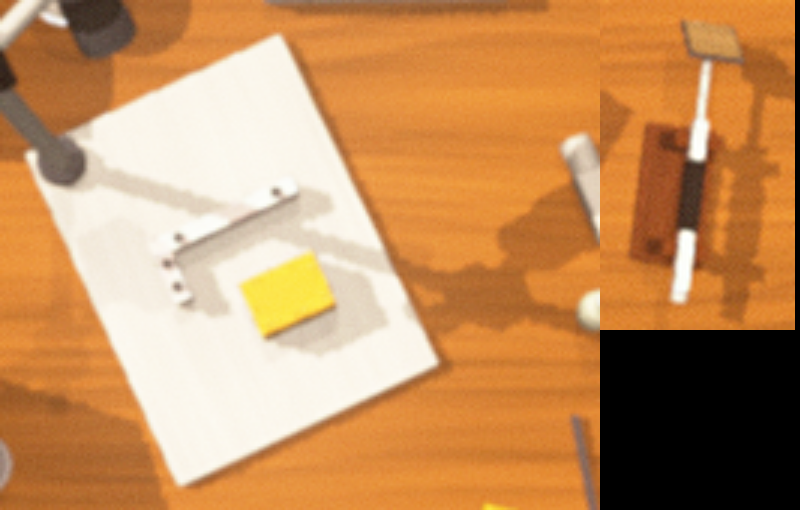

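```bash
python3 - <<'E'
from h import *
p=cv2.imread("pics/top0.png");d=np.load("top0.npy");h=cv2.cvtColor(p,cv2.COLOR_BGR2HSV);P=cloud("top",d)
plate=cv2.inRange(h,(0,0,110),(180,70,255))
c=big(plate,(200,125,360,290))[:,0,:];w=onplane("top",c,.012)[:,:2]*1000
def seg(a,b,tol=7,e=12):
    a,b=np.array(a,float),np.array(b,float);A,B=[onplane("top",x,.012)[0,:2]*1000 for x in(a,b)]
    t=(B-A)/np.linalg.norm(B-A);n=np.array([-t[1],t[0]]);s=(w-A)@t;o=(w-A)@n
    k=(s>e)&(s<np.linalg.norm(B-A)-e)&(abs(o)<tol);v=cv2.fitLine(w[k].astype(np.float32),cv2.DIST_HUBER,0,.01,.01).ravel();return v,k.sum()
TR,BR,BL,TL=(298.7,131.7),(351.7,240.7),(265.7,282),(214,171.7)
L={}
for n,a,b in(("right",TR,BR),("bot",BR,BL),("left",BL,TL),("top",TL,TR)):
    v,k=seg(a,b);L[n]=v;print(n,np.degrees(np.arctan2(v[1],v[0])).round(2),k)
def X(a,b):
    s=np.linalg.solve(np.c_[a[:2],-b[:2]],b[2:]-a[2:]);return a[2:]+s[0]*a[:2]
C=[X(L["top"],L["right"]),X(L["right"],L["bot"]),X(L["bot"],L["left"]),X(L["left"],L["top"])]
for i in range(4):print(C[i].round(1),np.linalg.norm(C[i]-C[i-1]).round(1))
print("centre",np.mean(C,0))
# pole base & case
brass=cv2.inRange(h,(22,100,90),(36,255,255));c2=big(brass,(270,190,330,250));print(rect("top",c2,.05))
# scene cam
ps=cv2.imread("pics/scene0.png");hs=cv2.cvtColor(ps,cv2.COLOR_BGR2HSV);PS=cloud("scene",np.load("scene0.npy"))
yaw=np.radians(24.9)
for n,Q in(("top",P),("scene",PS)):
    m=(Q[...,2]>.046)&(Q[...,2]<.06)&(abs(Q[...,0]-.617)<.05)&(abs(Q[...,1]-.132)<.05);q=(Q[m][:,:2]*1000).astype(np.float32);print(n,"case",cv2.minAreaRect(q),Q[m][:,2].mean(),len(q))
    m=(abs(Q[...,0]-.56)<.03)&(abs(Q[...,1]+.334)<.035)&(Q[...,2]>.025)&(Q[...,2]<.09)&(Q[...,0]>.535);q=Q[m];
    for _ in range(3):
        cc=q.mean(0);U,S,V=np.linalg.svd(q-cc);nn=V[2]*np.sign(V[2,2]);r=(q-cc)@nn;q=q[abs(r)<max(.003,2*0.003)]
    print(n,"head",cc.round(4),nn.round(3),"elev",np.degrees(np.arcsin(nn[2])).round(1),len(q),(r.std()*1000).round(2),np.ptp(q,0).round(3))
# sleeve (black) top
m=((P[...,2]>.05)&(P[...,2]<.062)&(abs(P[...,1]+.314)<.03)&(P[...,0]>.35)&(P[...,0]<.53));m&=(h[...,2]<90)
q=P[m];print("sleeve",len(q),q.mean(0),np.ptp(q,0))
ms=(P[...,2]>.047)&(P[...,0]>.35)&(P[...,0]<.53)
ms[:,:486]=0;ms[:,503:]=0
dk=(h[...,2]<70);vv,uu=np.where(dk[270:310,486:504]);print("dark px",uu.mean()+486,vv.mean()+270,np.percentile(vv,[3,97])+270,onplane("top",[[uu.mean()+486,vv.mean()+270]],.057))
wh=cv2.inRange(h,(0,0,150),(180,70,255));vv,uu=np.where(wh[245:330,485:506]);uu+=485;vv+=245
ww=onplane("top",np.c_[uu,vv],.055);f=cv2.fitLine(ww[:,:2].astype(np.float32),cv2.DIST_HUBER,0,.01,.01).ravel();print("handle line",f,np.degrees(np.arctan2(f[1],f[0])))
E
```

```text
right 24.65 100
bot -65.2 77
left 24.75 101
top -64.97 74
[835.7 138.7] 228.1
[564.1  14.1] 298.8
[468.7 220.7] 227.6
[739.2 345.4] 297.9
centre [651.89954 179.69775]
((617.18701171875, 131.95632934570312), (43.76509094238281, 62.52070617675781), 24.02849578857422)
top case ((617.6297607421875, 131.98028564453125), (46.96689987182617, 63.905704498291016), 23.472091674804688) 0.05131653757541814 528
top head [ 0.5616 -0.3333  0.0589] [ 0.727 -0.109  0.678] elev 42.7 218 1.39 [0.036 0.042 0.038]
scene case ((616.3546142578125, 129.09161376953125), (47.14086151123047, 66.71011352539062), 24.571142196655273) 0.049578843349530353 470
scene head [ 0.5612 -0.3367  0.0557] [ 0.73  -0.122  0.673] elev 42.3 538 1.71 [0.036 0.045 0.038]
sleeve 130 [ 0.44429075 -0.31358236  0.05651492] [0.04805386 0.0190272  0.01176724]
dark px 493.5625 289.25 [280.   298.55] [[ 0.44482934 -0.31039201  0.057     ]]
handle line [ 0.9878541  -0.15538426  0.44413716 -0.31480867] -8.939082
```

The crop confirms the brass case on the plate, with its centre at crop (288,295) and the fence corner at (180,250). Next I grip it along its x, slide it to the side fence, then push it home.

```bash
cat >> h.py <<'E'
SY=np.radians(24.75);SO=np.array([.6519,.1797,0]);RS=R.from_euler('z',SY)
def W(x,y,z): return SO+RS.apply(np.array([x,y,z])/1000.)   # station mm -> world m
def down(a): # tool down, tool y along world yaw a
    y=np.array([np.cos(a),np.sin(a),0]);z=np.array([0,0,-1.]);return R.from_matrix(np.c_[np.cross(y,z),y,z]).as_rotvec()
def best(pos,a): # the half turn nearest the present joints
    q=monitor.sense()["q"];o=[]
    for k in(0,np.pi):
        s=ctrl.solve_ik(pos,down(a+k))
        if s is not None:o.append((abs(np.array(s)-q).max(),a+k))
    return min(o)[1]
def push(dirn,dist,F,step=.001,v=.03):
    "advance along station dir until the reaction passes F; returns travel"
    u=RS.apply(np.array(dirn,float));s=monitor.sense();p0=np.array(s["ee_pos"]);f0=s["wrist_force"]@u;t=0
    while t<dist:
        t+=step;ctrl.move_straight(p0+u*t,v=v);f=f0-monitor.sense()["wrist_force"]@u
        if f>F:break
    print("push",dirn,"t",round(t,4),"F",round(f,1),"time",round(monitor.sense()["time_s"],1));return t
def st(): # TCP in station mm
    return (RS.inv().apply(monitor.sense()["ee_pos"]-SO)*1000).round(1)
E
python3 - <<'E'
from h import *
cx,cy,ca=.6172,.1313,np.radians(23.8)
a=best([cx,cy,.13],ca);k=a-ca
ctrl.movep([cx,cy,.13],down(a))
ctrl.move_straight([cx,cy,.046],v=.15)
jaws.command_gripper(.03,20)
s=monitor.sense();print(s["time_s"],s["gripper_width"],s["finger_force"],st(),s["wrist_force"])
a=SY+k
ctrl.move_straight(W(-30,-10,46),v=.1,rotation=down(a))
ctrl.move_straight(W(-22,3,46),v=.08)
push((0,1,0),.012,10)
print(st(),k)
E
```

```text
3.9833 0.04574746127685151 22.790492400527 [-51.1 -29.7  47.3] [-1.57439214 -0.73911416  5.43559232]
push (0, 1, 0) t 0.006 F 12.1 time 6.3
[-20.9   7.2  47.3] 0.0
```

```bash
python3 - <<'E'
from h import *
jaws.command_gripper(.050)
p=np.array(monitor.sense()["ee_pos"]);ctrl.move_straight(p+[0,0,.06],v=.15)
jaws.command_gripper(.0)
ctrl.move_straight(W(-80,7,106),v=.2)
ctrl.move_straight(W(-80,7,50),v=.15)
ctrl.move_straight(W(-62,7,50),v=.08)
push((1,0,0),.035,9)
print(st())
p,d=read_camera("top");cv2.imwrite("pics/t2.png",cv2.resize(p[150:280,205:365],None,fx=4,fy=4,interpolation=cv2.INTER_CUBIC))
E
```

```text
push (1, 0, 0) t 0.022 F 10.5 time 14.4
[-40.5   6.8  51. ]
```

View pics/t2.png

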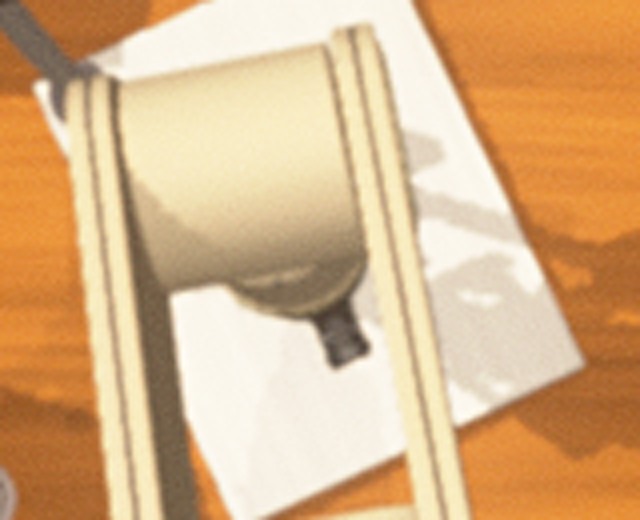

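The arm hides the case in this view. However, the stop at TCP x = -40.5 puts the front wall at -26, which is home. Now a +y nudge, another light +x nudge, then clear the view and check.

```bash
python3 - <<'E'
from h import *
ctrl.move_straight(W(-60,7,50),v=.15)
ctrl.move_straight(W(-60,-50,50),v=.2)
ctrl.move_straight(W(-5,-50,50),v=.2)
ctrl.move_straight(W(-5,-39,50),v=.1)
push((0,1,0),.012,9);print(st())
ctrl.move_straight(W(-5,-50,50),v=.15)
ctrl.move_straight(W(-60,-50,50),v=.2)
ctrl.move_straight(W(-60,8,50),v=.2)
ctrl.move_straight(W(-45,8,50),v=.1)
push((1,0,0),.012,9);print(st())
ctrl.move_straight(W(-70,8,50),v=.15)
ctrl.move_straight(W(-90,-20,200),v=.3)
m=np.array([.4445,-.3140]);ma=np.radians(-8.9)
a=best([*m,.18],ma+np.pi/2);print(a)
ctrl.movep([*m,.18],down(a));jaws.command_gripper(.06,30)
p,d=read_camera("top");s,_=read_camera("scene");h=cv2.cvtColor(p,cv2.COLOR_BGR2HSV)
c=big(cv2.inRange(h,(22,100,90),(36,255,255)),(240,160,330,250));print(rect("top",c,.05),"expected",W(-3,8,50),monitor.sense()["time_s"])
o=np.vstack([cv2.resize(p[160:260,215:355],None,fx=3,fy=3),cv2.resize(s[245:345,300:440],None,fx=3,fy=3)]);cv2.imwrite("pics/t3.png",o)
E
```

```text
push (0, 1, 0) t 0.004 F 11.2 time 16.9
[ -5.8 -36.3  50. ]
push (1, 0, 0) t 0.006 F 13.4 time 19.8
[-40.5   7.3  49.9]
4.557054676957194
((645.8605346679688, 185.884521484375), (44.025367736816406, 63.36031723022461), 24.678783416748047) expected [0.64582629 0.18570917 0.05      ] 23.2
```

View pics/t3.png

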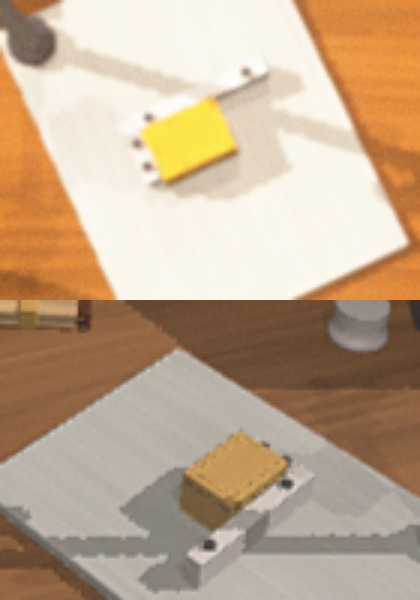

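The crops show the case seated in the corner, with its centre within 0.2 mm of home and its yaw 24.7° against the station's 24.75°. Next I take the mirror.

```bash
python3 - <<'E'
from h import *
m=[.4440,-.3143]
p=np.array(monitor.sense()["ee_pos"]);rot=down(best([*m,.18],np.radians(-8.9)+np.pi/2))
ctrl.move_straight([*m,.10],v=.2,rotation=rot);ctrl.move_straight([*m,.053],v=.1)
jaws.command_gripper(.005,30);s=monitor.sense();print(s["gripper_width"],s["finger_force"],s["ee_pos"])
ctrl.move_straight([*m,.16],v=.1);ctrl.hold(.3)
s=monitor.sense();print(s["time_s"],s["gripper_width"],s["finger_force"],s["ee_pos"],s["tool_rot"])
T=R.from_rotvec(s["tool_rot"]);e=s["ee_pos"]
x=np.array([np.cos(np.radians(-8.9)),np.sin(np.radians(-8.9)),0]);ex=e-[0,0,.003]+.1215*x;print("expect head",ex)
out=[]
for n in("top","scene"):
    p,d=read_camera(n);cv2.imwrite(f"pics/{n}4.png",p);np.save(f"{n}4.npy",d);Q=cloud(n,d)
    q=Q[(np.linalg.norm(Q-ex,axis=-1)<.034)]
    q=q[(q-ex)@x>-.02]
    for _ in range(4):
        cc=q.mean(0);V=np.linalg.svd(q-cc)[2];nn=V[2]*np.sign(V[2,2]);r=(q-cc)@nn;q=q[abs(r)<.004]
    print(n,"c",cc.round(4),"n",nn.round(3),"elev",np.degrees(np.arcsin(nn[2])).round(1),"az",np.degrees(np.arctan2(nn[1],nn[0])).round(1),len(q),np.ptp(q,0).round(3))
p=cv2.imread("pics/scene4.png");c=camera_info("scene");z=R.from_rotvec(c["attitude"]).inv().apply(ex-c["eye"]);u=int(z[0]/z[2]*c["fx"]+c["cx"]);v=int(z[1]/z[2]*c["fy"]+c["cy"]);print(u,v)
u0=max(0,u-80);v0=max(0,v-100);cv2.imwrite("pics/s4.png",cv2.resize(p[v0:v0+150,u0:u0+200],None,fx=4,fy=4))
E
```

```text
0.013505625357742078 34.214651584625244 [ 0.44444033 -0.31558377  0.05393036]
26.3583 0.0134794028492522 33.82535755634308 [ 0.44385384 -0.31418026  0.15961674] [-3.13174815e+00  2.43734585e-01  7.73183280e-04]
expect head [ 0.56389097 -0.33297757  0.15661674]
top c [ 0.5614 -0.3301  0.1643] n [ 0.721 -0.111  0.684] elev 43.2 az -8.8 257 [0.036 0.045 0.038]
scene c [ 0.5614 -0.333   0.1611] n [ 0.731 -0.105  0.674] elev 42.4 az -8.2 609 [0.037 0.046 0.036]
109 291
```

View pics/s4.png

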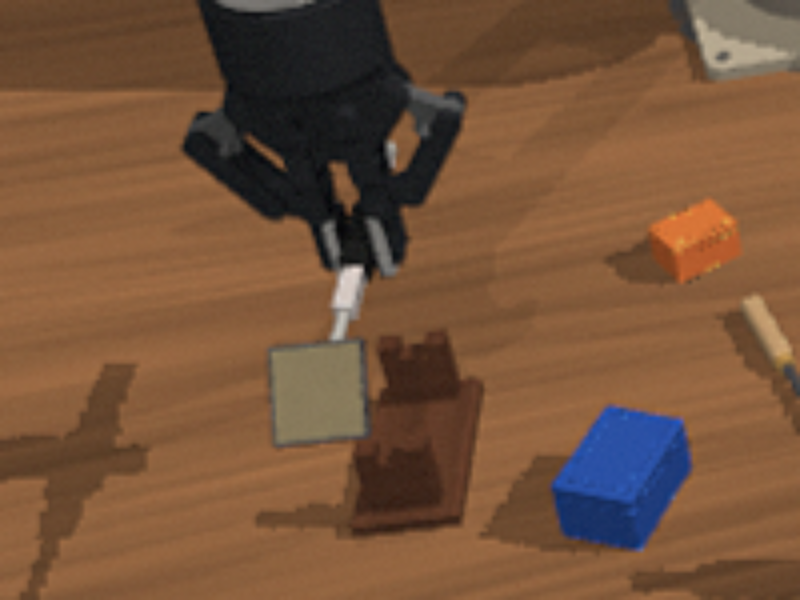

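The scene crop shows the mirror hanging level in the fingers, with the glass at crop (318,392). The glass is 42.7° above the handle in both views. Next I carry it over and hold it at the view line.

```bash
cat > m.py <<'E'
from h import *
s=monitor.sense();e=np.array(s["ee_pos"]);T=R.from_rotvec(s["tool_rot"])
E
python3 - <<'E'
from m import *
g=np.array([.5617,-.3322,.1625]);D=R.from_euler('z',24.75,degrees=True)*R.from_euler('y',42.7-18,degrees=True)*R.from_euler('z',8.9,degrees=True)
rot=(D*T).as_rotvec();off=D.apply(g-e)
goal=W(-75,8,43)-off;pre=W(-105,8,130)-off
print(goal,pre,ctrl.solve_ik(goal,rot),ctrl.solve_ik(pre,rot))
np.savez("goal.npz",rot=rot,off=off,goal=goal,gt=T.inv().apply(g-e))
ctrl.move_straight(e+[0,0,.09],v=.2)
ctrl.move_straight(pre,v=.15,rotation=rot)
print(monitor.sense()["time_s"])
ctrl.move_straight(goal,v=.08);ctrl.hold(.5)
s=monitor.sense();print(s["time_s"],s["ee_pos"]-goal,s["gripper_width"],s["wrist_force"],np.abs(s["qd"]).max())
ex=W(-75,8,43)
for n in("top","scene"):
    p,d=read_camera(n);cv2.imwrite(f"pics/{n}5.png",p);Q=cloud(n,d)
    q=Q[(np.linalg.norm(Q-ex,axis=-1)<.03)]
    if len(q)<40: print(n,len(q));continue
    for _ in range(4):
        cc=q.mean(0);V=np.linalg.svd(q-cc)[2];nn=V[2]*np.sign(V[2]@(W(-5,8,65)-ex));r=(q-cc)@nn;q=q[abs(r)<.004]
    print(n,len(q),"c",(RS.inv().apply(cc-SO)*1000).round(1),"n elev",np.degrees(np.arcsin(nn[2])).round(1),"az",np.degrees(np.arctan2(nn[1],nn[0])).round(1))
o=np.hstack([cv2.resize(cv2.imread("pics/top5.png")[150:300,200:400],None,fx=2,fy=2),cv2.resize(cv2.imread("pics/scene5.png")[200:350,260:460],None,fx=2,fy=2)]);cv2.imwrite("pics/f5.png",o)
E
```

```text
[0.48133679 0.10935076 0.09034868] [0.45409249 0.09679096 0.17734868] [ 0.18931187  0.38650215  1.55566131 -0.10058665  1.61938778  1.34470621] [ 0.17735861  0.21654758  1.59128985 -0.10709407  1.75181278  1.31928255]
29.9917
31.7917 [-1.02543303e-05 -7.80484039e-06  2.96078122e-05] 0.013586644308732899 [ 0.48568524 -0.16660683 -1.07266882] 0.001813870066664234
top 0
scene 255 c [-76.5   6.3  42.9] n elev 18.2 az 25.2
```

View pics/f5.png

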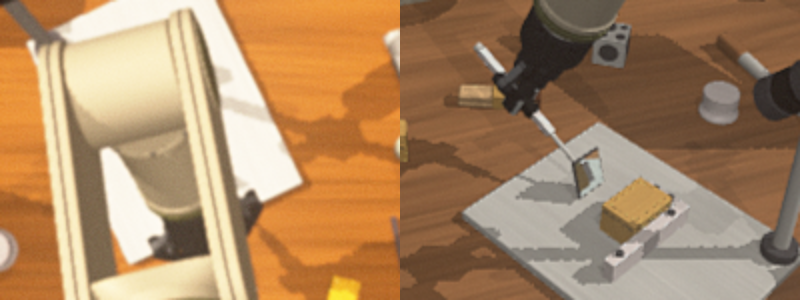

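The mirror stands clear in front of the case. The glass measures (-76.5, 6.3, 42.9) mm in the station frame, with its normal 18.2° up at 25.2° azimuth, all within tolerance.

```bash
python3 -c "
from bench import *
ctrl.hold(.5);print(job_done())"
```

```text
the job is handed in; nothing more can be done
None
```

I handed the job in: the case is square and flush in the fence corner, and the mirror is held still on the camera's line of view, with the glass about 50 mm from where the mark should be. I did not look at the mark itself or measure the bystanders' final positions, and no verdict came back.

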